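# Bed the stands' screw feet on packing blocks

## Task

Each of the three steel stands has its front screw foot hanging in the air. Lay the wooden packing block of the right thickness (the thickest that still goes under the foot) flat under each foot, the whole foot over the block, and screw the foot down until its rubber just touches and bears lightly on it. A block may be missing: a stand with no right block on the shelf has to wait. Do not disturb the rolling pin, the colander or the bowls.

Things in the scene. Friction and masses are not known exactly. Their poses are not given: they have to be found in the camera images.
- turntable: Fixed steel stand with a steel spice turntable (round disc with five small cups). Origin: on the shelf below the axis of its front screw foot; +x: from foot to platform. Open below: platform (140 x 140 mm, 70 to 210 mm behind the axis, with load 170 mm high) and a 44 mm wide lug over the foot, 66 to 78 mm high, to 22 mm ahead of the axis.
- turntable_knob (a joint): Turn of this stand's foot knob, rad, 0 to 6.3, growing clockwise from above; clockwise lowers the foot 1.9 mm per rad (12 mm a turn), counter-clockwise raises it; it stays where left, starts at 0 to 0.7, and keeps its height. At 0 the grip bar lies along the stand's x axis.
- turntable_grip (a point): Where to grip the knob: on its axis, 110 mm above the shelf, in a bar 46 mm long and 14 mm thick, spanning 88 to 118 mm above the shelf, on a disc 48 mm across. The point's x axis follows the bar.
- turntable_tip (a point): Centre of the underside of this stand's rubber foot; 23 mm above the shelf with the knob at 0, moving down and up with the foot (whole travel 12 mm) and pushed up as the rubber is squeezed.
- rotibox: Fixed steel stand with a rectangular steel roti box with a press-button latch. Origin: on the shelf below the axis of its front screw foot; +x: from foot to platform. Open below: platform (140 x 140 mm, 70 to 210 mm behind the axis, with load 170 mm high) and a 44 mm wide lug over the foot, 66 to 78 mm high, to 22 mm ahead of the axis.
- rotibox_knob (a joint): Turn of this stand's foot knob, rad, 0 to 6.3, growing clockwise from above; clockwise lowers the foot 1.9 mm per rad (12 mm a turn), counter-clockwise raises it; it stays where left, starts at 0 to 0.7, and keeps its height. At 0 the grip bar lies along the stand's x axis.
- rotibox_grip (a point): Where to grip the knob: on its axis, 110 mm above the shelf, in a bar 46 mm long and 14 mm thick, spanning 88 to 118 mm above the shelf, on a disc 48 mm across. The point's x axis follows the bar.
- rotibox_tip (a point): Centre of the underside of this stand's rubber foot; 35 mm above the shelf with the knob at 0, moving down and up with the foot (whole travel 12 mm) and pushed up as the rubber is squeezed.
- dabba: Fixed steel stand with a round lidded steel tin (dabba). Origin: on the shelf below the axis of its front screw foot; +x: from foot to platform. Open below: platform (140 x 140 mm, 70 to 210 mm behind the axis, with load 170 mm high) and a 44 mm wide lug over the foot, 66 to 78 mm high, to 22 mm ahead of the axis.
- dabba_knob (a joint): Turn of this stand's foot knob, rad, 0 to 6.3, growing clockwise from above; clockwise lowers the foot 1.9 mm per rad (12 mm a turn), counter-clockwise raises it; it stays where left, starts at 0 to 0.7, and keeps its height. At 0 the grip bar lies along the stand's x axis.
- dabba_grip (a point): Where to grip the knob: on its axis, 110 mm above the shelf, in a bar 46 mm long and 14 mm thick, spanning 88 to 118 mm above the shelf, on a disc 48 mm across. The point's x axis follows the bar.
- dabba_tip (a point): Centre of the underside of this stand's rubber foot; 47 mm above the shelf with the knob at 0, moving down and up with the foot (whole travel 12 mm) and pushed up as the rubber is squeezed.
- block16: Loose wooden packing block, 130 mm long (its x axis), 54 mm wide (y), 16 mm thick (z). Origin: centre of its underside. In some starts it is absent.
- block28: Loose wooden packing block, 130 mm long (its x axis), 54 mm wide (y), 28 mm thick (z). Origin: centre of its underside. In some starts it is absent.
- block40: Loose wooden packing block, 130 mm long (its x axis), 54 mm wide (y), 40 mm thick (z). Origin: centre of its underside. In some starts it is absent.
- block52: Loose wooden packing block, 130 mm long (its x axis), 54 mm wide (y), 52 mm thick (z). Origin: centre of its underside.
- belan: Wooden rolling pin (belan), 320 mm long along x, 44 mm thick; bystander. Origin below its middle.
- katoris: Two stacked steel bowls (katoris), 88 mm across, 52 mm high; bystander. Origin: centre of the underside.
- colander: White plastic colander, 170 mm across, 80 mm high; bystander. Origin: centre of the underside.
- turntable_foot: The rubber disc, 36 mm across and 10 mm thick, at the bottom of this stand's screw foot. It is springy: once it touches it yields about 1 mm for each 3 N, up to 7 mm. Origin: not on the disc but the stand's origin, shifted down by the foot's travel.
- rotibox_foot: The rubber disc, 36 mm across and 10 mm thick, at the bottom of this stand's screw foot. It is springy: once it touches it yields about 1 mm for each 3 N, up to 7 mm. Origin: not on the disc but the stand's origin, shifted down by the foot's travel.
- dabba_foot: The rubber disc, 36 mm across and 10 mm thick, at the bottom of this stand's screw foot. It is springy: once it touches it yields about 1 mm for each 3 N, up to 7 mm. Origin: not on the disc but the stand's origin, shifted down by the foot's travel.
Mind the look-alikes: they are no part of the job. What is shaped like the block40 but blue is not meant.

How it is judged:
At the end, for the whole second after the job is handed in: For every stand whose block is there: its foot presses on its own block (turntable 16 mm, roti box 28 mm, dabba 40 mm) with 0.5 to 9 N, the foot's centre is within 18 mm of the block's long centreline and within 56 mm of its middle along the length, and the block is at rest (contact force between turntable_foot and block16 between 0.5 and 9 N and x of turntable_tip in the frame of block16 between -0.056 and 0.056 m and y of turntable_tip in the frame of block16 between -0.018 and 0.018 m and linear speed of each of block16, block28, block40 below 0.02 m/s and contact force between rotibox_foot and block28 between 0.5 and 9 N and x of rotibox_tip in the frame of block28 between -0.056 and 0.056 m and y of rotibox_tip in the frame of block28 between -0.018 and 0.018 m and contact force between dabba_foot and block40 between 0.5 and 9 N and x of dabba_tip in the frame of block40 between -0.056 and 0.056 m and y of dabba_tip in the frame of block40 between -0.018 and 0.018 m); the robot touches nothing.
It fails at once if the belan is disturbed (moved over 30 mm) (distance of belan from where it was at the start of the episode above 0.03 m).
It fails at once if the katoris is disturbed (moved over 30 mm) (distance of katoris from where it was at the start of the episode above 0.03 m).
It fails at once if the colander is disturbed (moved over 30 mm) (distance of colander from where it was at the start of the episode above 0.03 m).
Of block16, block28, block40 only 2 to 3 are there at a start; the rules pass over those that are not, and their reading is None.
At some moment in a run one of block16, block28, block40 may be knocked a few centimetres aside while the robot is not near it.
Once in a run the grip may slacken for a moment while it holds something.
It also fails if it takes over 210 s, if anything falls off the work surface, if the arm or the gripper's body presses on something with over 40 N, if the wrist force passes 120 N, or if a joint passes its speed limit or range.

## Robot

A 6-joint arm with a two-finger parallel gripper is mounted at the origin on the work surface. World frame = base frame: x ahead of the robot, y to its left, z up, the work surface at z = 0. Lengths are in m, angles in rad, forces in N, time in s.
With the tool pointing down it reaches from about 0.425 to 0.95 m from the base axis. Payload 3.5 kg.
Tool frame: the origin (TCP) lies at the very end of the fingers, on their centre line; the grasp point (between the pads) lies ctrl.grip_point_offset behind it (ctrl.grip_point_offset is the distance from the TCP to the grasp point, in m); z points along the fingers, y is the direction in which the jaws open and shut (so a half turn about z gives the same grasp; the last joint's range is limited). The gripper opens to 85 mm and grips with 20 to 120 N. Pads are 22 mm wide; open, the fingers measure 114 mm over their backs; the gripper's body (76 mm by 85 mm) begins 54 mm behind the grasp point. The pads swing forward as they close: fully open they stand 13 mm farther back than shut.
Start: joints at [1.026, 0.286, 1.577, -0, 1.279, -0.15], TCP at [0.26, 0.623, 0.231] pointing down, gripper open.
Joint ranges: [-2.77, 2.77], [-0.9, 2.22], [0.21, 2.48], [-1.53, 4.67], [0.24, 2.81], [-2.84, 2.84]. Speed limits (rad/s): [2.79, 2.79, 3.14, 3.14, 3.14, 3.14].

## Interface

Orientations are given as a unit quaternion [x, y, z, w].
In Python, from plant import ctrl gives the robot as it stands.
- The arm moves only by the tool servo_tool, never from a script. Its argument "increments" is a list of rows, each a list of 5 numbers: the opening, from 0 (shut) to 1 (fully open), then the shift along the world's x, y, z in units of 40 mm (1.0 is 40 mm), then the turn about the world's z in units of 5 degrees (1.0 is 5 degrees). A call has exactly 10 rows; each row is the pose to reach, as a shift and turn from the pose measured when the call began; what a row does not reach only later rows make up. A row lasts 1/12 s, in which the tool goes at most 41.7 mm and 7.16 degrees, less where a joint would pass 70% of its speed; a pose out of reach is approached as far as the arm can. A call with a gripper value outside its range is refused whole. The fingers move at their own pace and stop on an object; "grip_force" is the grip in N (left out, the last holds). Time passes only in rows, so rows that repeat a pose let the fingers close, or fill a call up. It gives the time, the measured TCP pose, the force and the opening at its end, in the units of the state.
- ctrl.get_state(): the state, without advancing time (a new reading comes with each control period).
- ctrl.read_camera(name): name is "side" or "top"; returns a dict with "frame" (480x640x3 uint8, red, green, blue), "K" (3x3 intrinsics, pixels), "distortion" ([k1, k2, p1, p2, k3] as OpenCV has them; the pictures are not rectified), "extrinsics" (4x4, takes a point from camera to world coordinates). Camera axes: x right, y down, z forward; pixel columns grow to the right and rows downward; lengths in m; the calibration is good to about 2 mm. A picture is of the moment at which its call begins. There is no depth.
- ctrl.sign_off(): hands the job in, once; it reports no verdict.
Trained networks look in a picture, given as the dict that the camera call returned (one of the last four; its "shot" number tells which), for a name from the list of things; names that differ only in an ending like _2 or _b are one class to them, and where a whole thing is asked for, a point or a joint stands for the part that bears it (a point fixed in the world has none). Each returns a list of dicts, best first, with "conf" (0 to 1); they miss things now and then, are a little off and sometimes report something else, mostly with a low value. They report only what shows in the picture. A call takes as long as a camera call. They do not tell look-alikes from the thing itself.
- ctrl.masks_of(picture, query): "region" (480x640 bool, what is visible of it) and "extent" ([left, top, right, bottom] in pixels, round what is visible of it).
- ctrl.landmark_of(picture, query): "centre" ([row, column] in pixels: a listed point, or the origin of a listed thing).
The state is a dict: "time": time; "qpos": joint angles; "dq": joint speeds; "joint_efforts": joint torques, N m; "eef_pos": TCP position; "tcp_rot": TCP orientation; "contact_force": force on the tool from outside, world axes, zero at the start; "wrist_torque": the same for the moment, N m; "opening": opening from 0.0 (shut) to 1.0 (fully open).
Only numpy, scipy, OpenCV 4.12 (cv2) and the standard library are available. Lean on these libraries where they do the work, as an engineer would, in place of code of your own. Each camera call takes 0.05 s, during which the arm holds its last target. There are 200 camera calls.

## Working session

There is one attempt and no reset: what is moved stays moved. The work goes in short steps, Python scripts to look and compute and a tool call to move; the robot and the scene stay as the last step left them, time stands still between calls to the robot, and variables do not carry over. Pictures are saved under pics/ and viewed, about 12 in all and at most 16, crops included, and the job is handed in when it is done.

Besides the shell and the picture viewer there is one more tool, called after "Request:" as name(argument=value, ...) on one line, values as JSON. servo_tool: Moves the arm, as the interface text tells. Its arguments: {"type":"object","properties":{"increments":{"type":"array"},"grip_force":{"type":"number"}},"required":["increments"]}

```bash
mkdir -p pics; ls; cat > h.py <<'E'
import numpy as np, cv2
from plant import ctrl
def px2w(p,rc,z):
    r,c=rc
    n=cv2.undistortPoints(np.array([[[c,r]]],float),np.array(p["K"],float),np.array(p["distortion"],float))[0,0]
    T=np.array(p["extrinsics"]); d=T[:3,:3]@np.array([n[0],n[1],1]); o=T[:3,3]
    return (o+d*(z-o[2])/d[2])
def w2px(p,X):
    T=np.linalg.inv(np.array(p["extrinsics"])); r,_=cv2.Rodrigues(T[:3,:3])
    q,_=cv2.projectPoints(np.array(X,float).reshape(-1,3),r,T[:3,3],np.array(p["K"],float),np.array(p["distortion"],float))
    return q[:,0]
def tri(ps,rcs):
    A=np.zeros((3,3));b=np.zeros(3)
    for p,rc in zip(ps,rcs):
        a=px2w(p,rc,0);o=np.array(p["extrinsics"])[:3,3];d=a-o;d/=np.linalg.norm(d);M=np.eye(3)-np.outer(d,d);A+=M;b+=M@o
    return np.linalg.solve(A,b)
def save(p,n): cv2.imwrite("pics/"+n+".png",p["frame"][:,:,::-1])
def rect(p,reg,z):
    cs,_=cv2.findContours(reg.astype(np.uint8),cv2.RETR_EXTERNAL,cv2.CHAIN_APPROX_NONE)
    c=max(cs,key=cv2.contourArea)[:,0]
    w=np.array([px2w(p,(y,x),z)[:2] for x,y in c])
    return cv2.minAreaRect((w*1000).astype(np.float32))
E
cat > a.py <<'E'
from h import *
np.set_printoptions(precision=4,suppress=True)
t=ctrl.read_camera("top");s=ctrl.read_camera("side");save(t,"t0");save(s,"s0")
print(ctrl.grip_point_offset,np.array(t["extrinsics"])[:3,3],np.array(s["extrinsics"])[:3,3])
zs={'turntable':0,'rotibox':0,'dabba':0,'turntable_grip':.11,'rotibox_grip':.11,'dabba_grip':.11,'turntable_tip':.023,'rotibox_tip':.035,'dabba_tip':.047,'block16':0,'block28':0,'block40':0,'block52':0,'belan':0,'katoris':0,'colander':0}
for n,z in zs.items():
    for nm,p in(('top',t),('side',s)):
        for d in ctrl.landmark_of(p,n)[:2]:
            print(n,nm,round(d['conf'],2),np.round(d['centre'],1),px2w(p,d['centre'],z))
for b,h in((16,.016),(28,.028),(40,.04),(52,.052)):
    for nm,p in(('top',t),('side',s)):
        for d in ctrl.masks_of(p,f'block{b}')[:3]:
            print(b,nm,round(d['conf'],2),d['extent'],d['region'].sum(),rect(p,d['region'],h) if nm=='top' else '', np.median(p['frame'][d['region']],0))
E
python3 a.py
```

```text
pics
0.0187 [ 0.4347 -0.039   1.1808] [ 0.3749 -0.7996  0.8653]
turntable top 0.84 [210.1 389.2] [ 0.6473 -0.226   0.    ]
turntable side 0.9 [318.8 387.2] [ 0.6431 -0.2195  0.    ]
rotibox top 0.7 [206.7 222. ] [0.6562 0.2271 0.    ]
rotibox side 0.82 [195.9 339. ] [0.6441 0.2187 0.    ]
dabba top 0.7 [210.9 389.8] [ 0.6451 -0.2276  0.    ]
dabba top 0.6 [208.3 312.1] [ 0.6517 -0.0176  0.    ]
dabba side 0.63 [251.7 367.2] [ 0.6589 -0.0113 -0.    ]
dabba side 0.46 [162.3 337.9] [ 0.6811  0.378  -0.    ]
turntable_grip top 0.59 [200.9 396.9] [ 0.6505 -0.228   0.11  ]
turntable_grip side 0.6 [293.8 393.3] [ 0.6403 -0.2372  0.11  ]
rotibox_grip top 0.85 [200.2 212.8] [0.652  0.2258 0.11  ]
rotibox_grip side 0.79 [162.8 340.1] [0.6474 0.2247 0.11  ]
dabba_grip top 0.72 [199.8 309.8] [ 0.6526 -0.0138  0.11  ]
dabba_grip side 0.82 [223.4 369.3] [ 0.6538 -0.0248  0.11  ]
turntable_tip side 0.4 [313.6 387.8] [ 0.6415 -0.222   0.023 ]
rotibox_tip side 0.53 [183.2 339.8] [0.6493 0.2315 0.035 ]
dabba_tip side 0.36 [241.7 366.6] [ 0.6517 -0.0214  0.047 ]
block16 top 0.93 [294.3 346.1] [ 0.4211 
[... 3469 characters left out ...]
[ 35.  70. 142.]
52 top 0.87 [319.3, 280.4, 368.7, 309.8] 1070 ((418.9459533691406, -95.62679290771484), (129.4189453125, 55.02272033691406), 85.51848602294922) [128.  83.  50.]
52 top 0.84 [386.4, 284.9, 443.4, 309.3] 1008 ((419.1887512207031, -272.01220703125), (51.955848693847656, 129.4337158203125), 4.645895957946777) [122.  78.  47.]
52 top 0.83 [175.4, 283.9, 231.5, 306.8] 1085 ((417.33551025390625, 259.47174072265625), (53.71853256225586, 140.03399658203125), 3.6100196838378906) [123.  79.  47.]
52 side 0.9 [270.0, 323.6, 312.9, 390.6] 1748  [133.  87.  56.]
52 side 0.73 [244.1, 169.3, 272.3, 216.1] 916  [132.  87.  56.]
52 side 0.69 [435.0, 416.7, 469.6, 480.0] 2057  [ 35.  70. 142.]
```

View pics/t0.png

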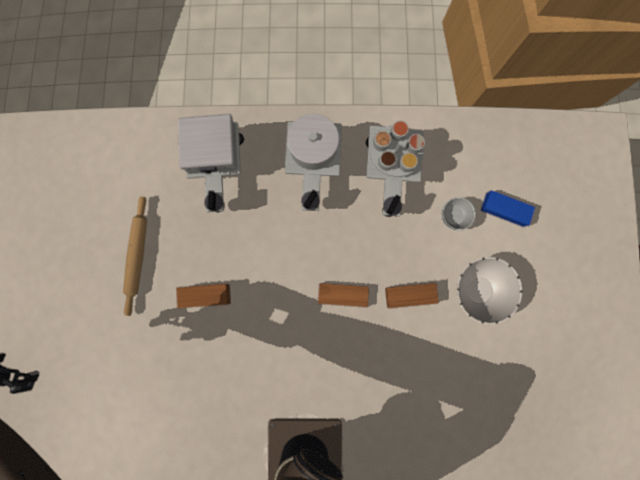

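View pics/s0.png

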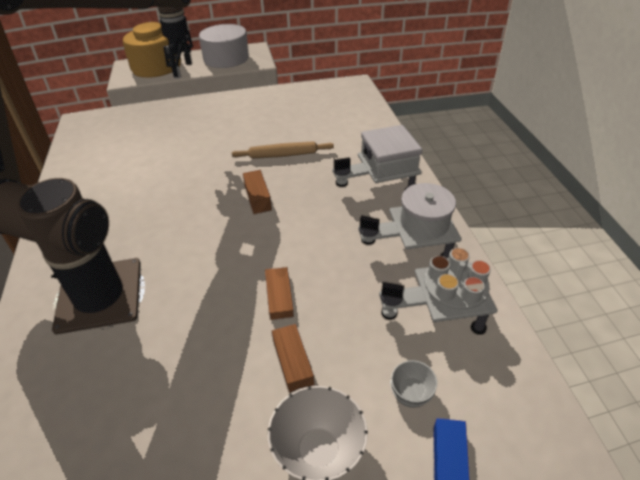

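Top view: wooden blocks at (344,294), (412,294), (203,295); knobs at (214,200), (311,200), (393,203); the blue look-alike is at (508,208). The side view agrees. I still need the block heights and the stand yaws.

```bash
cat > blk.py <<'E'
from h import *
from scipy.optimize import minimize
def boxpts(x,y,a,h):
    c,s=np.cos(a),np.sin(a)
    return [[x+c*u-s*v,y+s*u+c*v,z] for u in(-.065,.065) for v in(-.027,.027) for z in(0,h)]
def sil(p,P):
    m=np.zeros((480,640),np.float32);k=4
    hl=cv2.convexHull(w2px(p,P).astype(np.float32))
    b=np.zeros((480*k,640*k),np.uint8);cv2.fillConvexPoly(b,np.round((hl+.5)*k).astype(np.int32),1)
    return cv2.resize(b.astype(np.float32),(640,480),interpolation=cv2.INTER_AREA)
def brown(p):
    f=p["frame"].astype(int); return ((f[...,0]-f[...,2]>35)&(f[...,0]>1.35*f[...,1])).astype(np.float32)
def fit(ps,x0,y0,a0,hs=(.016,.028,.04,.052),r=45):
    out=[]
    for h in hs:
        def cost(v):
            e=0
            for p in ps:
                q=w2px(p,[x0,y0,.02])[0].astype(int);w=np.s_[max(q[1]-r,0):q[1]+r,max(q[0]-r,0):q[0]+r]
                s=sil(p,boxpts(v[0]/1000,v[1]/1000,v[2]/50,h))[w];b=brown(p)[w]
                e+=np.abs(s-b).sum()/ (b.sum()+1)
            return e
        X=np.array([x0*1000,y0*1000,a0*50])
        m=minimize(cost,X,method='Nelder-Mead',options=dict(initial_simplex=[X]+[X+8*np.eye(3)[i] for i in range(3)],maxiter=150,xatol=.2,fatol=1e-3))
        out.append((round(m.fun,3),h,m.x[0].round(1),m.x[1].round(1),round(np.degrees(m.x[2]/50),1)))
    return sorted(out)
E
cat > b.py <<'E'
from blk import *
t=ctrl.read_camera("top");s=ctrl.read_camera("side")
for n,x,y,a in(('A',.418,.265,1.6),('B',.418,-.097,1.52),('C',.418,-.276,1.62)):
    print(n,fit([t,s],x,y,a))
# stands
f=t["frame"].copy()
O={'rot':(.652,.225),'dab':(.653,-.017),'tur':(.648,-.227)}
big=cv2.resize(f[100:225,165:435],None,fx=2.9,fy=2.9,interpolation=cv2.INTER_CUBIC)
for k,(x,y) in O.items():
    for (a,b,z,col) in((.07,.21,.078,(255,0,0)),):
        P=[[x+a,y-.07,z],[x+b,y-.07,z],[x+b,y+.07,z],[x+a,y+.07,z]]
        q=(w2px(t,P)-[165,100]+.5)*2.9; cv2.polylines(big,[q.astype(np.int32)],True,col,1)
    q=(w2px(t,[[x-.022,y,.078],[x+.07,y,.078]])-[165,100]+.5)*2.9;cv2.polylines(big,[q.astype(np.int32)],False,(0,255,0),1)
cv2.imwrite("pics/st.png",big[:,:,::-1])
st=ctrl.get_state();print(st["tcp_rot"],st["eef_pos"])
E
python3 b.py
```

```text
A [(np.float64(0.288), 0.04, np.float64(416.8), np.float64(273.7), np.float64(93.8)), (np.float64(0.296), 0.028, np.float64(417.5), np.float64(274.6), np.float64(94.0)), (np.float64(0.337), 0.016, np.float64(417.9), np.float64(274.7), np.float64(93.8)), (np.float64(0.428), 0.052, np.float64(417.5), np.float64(271.0), np.float64(93.0))]
B [(np.float64(0.315), 0.016, np.float64(420.5), np.float64(-97.7), np.float64(86.8)), (np.float64(0.338), 0.028, np.float64(420.9), np.float64(-99.8), np.float64(86.8)), (np.float64(0.432), 0.04, np.float64(420.4), np.float64(-98.8), np.float64(86.0)), (np.float64(0.527), 0.052, np.float64(420.8), np.float64(-97.8), np.float64(86.7))]
C [(np.float64(0.35), 0.028, np.float64(420.4), np.float64(-275.9), np.float64(94.8)), (np.float64(0.38), 0.04, np.float64(420.0), np.float64(-276.3), np.float64(93.8)), (np.float64(0.386), 0.016, np.float64(420.0), np.float64(-278.5), np.float64(95.1)), (np.float64(0.48), 0.052, np.float64(420.1), np.float64(-274.4), np.float64(93.5))]
[ 1.96121083e-01  9.80579686e-01 -1.04912788e-05  1.09669226e-05] [0.25960776 0.62306511 0.2313472 ]
```

View pics/st.png

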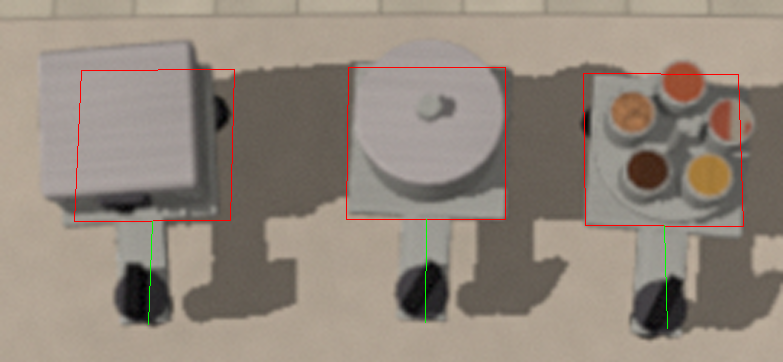

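The red outlines show plates yawed by about +3° (roti box), -2° (dabba) and -3° (turntable). The block heights are still ambiguous, so I'll refit on the network masks and look closely.

```bash
cat > c.py <<'E'
from blk import *
t=ctrl.read_camera("top");s=ctrl.read_camera("side")
for n in('rotibox','dabba','turntable'):
    g=[ctrl.landmark_of(p,n+'_grip') for p in(t,s)]
    if all(g): print(n,tri([t,s],[d[0]['centre'] for d in g]).round(4))
rows=[]
for n,x,y,a in(('A',.417,.274,93.8),('B',.4205,-.098,86.8),('C',.420,-.276,94.5)):
    row=[]
    for p in(t,s):
        q=w2px(p,[x,y,.02])[0].astype(int);r=36
        for h in(.016,.028,.04,.052)if p is s else(.028,):
            im=cv2.resize(p["frame"][q[1]-r:q[1]+r,q[0]-r:q[0]+r],(160,160),interpolation=cv2.INTER_CUBIC)
            P=np.array(boxpts(x,y,np.radians(a),h))
            w=((w2px(p,P)-(q-r)+.5)*160/72)
            cv2.polylines(im,[np.round(w[[1,3,7,5]]).astype(np.int32)],True,(0,255,0),1)
            cv2.polylines(im,[np.round(w[[0,2,6,4]]).astype(np.int32)],True,(255,255,0),1)
            row.append(im)
    rows.append(np.hstack(row))
cv2.imwrite("pics/bl.png",np.vstack(rows)[:,:,::-1])
E
python3 c.py
```

```text
rotibox [0.6469 0.2266 0.1162]
dabba [ 0.6559 -0.0201  0.1108]
turntable [ 0.6475 -0.2266  0.103 ]
```

View pics/bl.png

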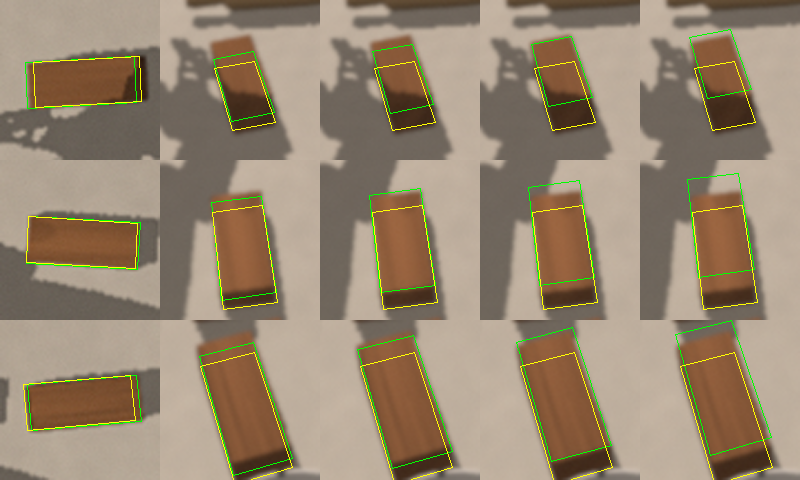

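A matches 52 mm. B and C are still unclear, so I'll fit their bright top faces with the height left free.

```bash
cat > d.py <<'E'
from blk import *
t=ctrl.read_camera("top");s=ctrl.read_camera("side")
for n,x,y,a in(('B',.4205,-.098,86.8),('C',.420,-.276,94.5)):
    M=[]
    for p in(t,s):
        q=w2px(p,[x,y,.02])[0].astype(int);r=40
        w=np.s_[q[1]-r:q[1]+r,q[0]-r:q[0]+r];f=p["frame"].astype(float)[w]
        m=((f[...,0]-f[...,2]>50)&(f[...,0]>1.3*f[...,1])&(f[...,0]>95)).astype(np.uint8)
        k,l,st,_=cv2.connectedComponentsWithStats(m);i=1+np.argmax(st[1:,4]);m=(l==i).astype(np.float32)
        c,_=cv2.findContours(m.astype(np.uint8),0,1); R=cv2.minAreaRect(c[0]);print(m.sum(),st[i])
        M.append((p,w,m))
    for h0 in(.016,.028,.04):
        def cost(v):
            P=np.array(boxpts(v[0]/1000,v[1]/1000,v[2]/50,v[3]/1000))[1::2]
            return sum(np.abs(sil(p,P)[w]-m).sum()/m.sum() for p,w,m in M)
        X=np.array([x*1000,y*1000,np.radians(a)*50,h0*1000])
        m=minimize(cost,X,method='Nelder-Mead',options=dict(initial_simplex=[X]+[X+8*np.eye(4)[i] for i in range(4)],maxiter=250))
        print(n,h0,round(m.fun,3),m.x.round(1))
E
python3 d.py
```

```text
975.0 [ 16  30  51  23 975]
1000.0 [  27   19   28   45 1000]
B 0.016 0.154 [420.9 -98.   74.7  23.5]
B 0.028 0.153 [420.2 -98.1  75.3  24.8]
B 0.04 0.153 [420.4 -98.   74.8  23.6]
1006.0 [  16   30   52   24 1006]
1458.0 [  21    9   41   59 1458]
C 0.016 0.12 [ 419.1 -275.2   83.2   34.5]
C 0.028 0.116 [ 419.  -275.2   83.3   33.7]
C 0.04 0.114 [ 418.8 -275.1   83.1   34.3]
```

Heights read 24 and 34 mm, with A probably a few mm low as well. That suggests B=28, C=40 and A=52, with 16 missing. I'll confirm by touching B's top with shut fingers.

Request:
servo_tool(increments=[[0,5,-9,0,-7],[0,5,-9,0,-7],[0,5,-9,0,-7],[0,5,-9,0,-7],[0,5,-9,0,-7],[0,5,-9,0,-7],[0,5,-9,0,-7],[0,5,-9,0,-7],[0,5,-9,0,-7],[0,5,-9,0,-7]], grip_force=40)

```text
time: 3.53
eef_pos: [0.4604, 0.2609, 0.2317]
tcp_rot: [0.482, 0.876, 0.0, 0.0]
contact_force: [0.6, -0.1, -0.2]
opening: 0.004
```

Request:
servo_tool(increments=[[0,-0.9,-9,-3,-7.3],[0,-0.9,-9,-3,-7.3],[0,-0.9,-9,-3,-7.3],[0,-0.9,-9,-3,-7.3],[0,-0.9,-9,-3,-7.3],[0,-0.9,-9,-3,-7.3],[0,-0.9,-9,-3,-7.3],[0,-0.9,-9,-3,-7.3],[0,-0.9,-9,-3,-7.3],[0,-0.9,-9,-3,-7.3]])

```text
time: 4.37
eef_pos: [0.423, -0.1033, 0.1103]
tcp_rot: [0.734, 0.679, -0.001, 0.0]
contact_force: [0.1, 0.0, 0.1]
opening: -0.001
```

Request:
servo_tool(increments=[[0,0,0,-1,-0.2],[0,0,0,-1.7,-0.2],[0,0,0,-1.9,-0.2],[0,0,0,-1.98,-0.2],[0,0,0,-2.02,-0.2],[0,0,0,-2.05,-0.2],[0,0,0,-2.07,-0.2],[0,0,0,-2.09,-0.2],[0,0,0,-2.1,-0.2],[0,0,0,-2.1,-0.2]])

```text
time: 5.2
eef_pos: [0.4243, -0.1036, 0.028]
tcp_rot: [0.74, 0.673, -0.0, 0.001]
contact_force: [-0.6, 0.6, 5.7]
opening: -0.002
```

B is 28 mm thick (contact at z=0.028), so C must be 40. Next I grip B near its -y end.

Request:
servo_tool(increments=[[1,0,0,1,0.3],[1,-0.15,-0.65,1.2,0.3],[1,-0.15,-0.65,1.2,0.3],[1,-0.15,-0.65,1.2,0.3],[1,-0.15,-0.65,1.2,0.3],[1,-0.15,-0.65,1.2,0.3],[1,-0.15,-0.65,0.5,0.3],[1,-0.15,-0.65,-0.2,0.3],[1,-0.15,-0.65,-0.6,0.3],[1,-0.15,-0.65,-0.6,0.3]])

```text
time: 6.03
eef_pos: [0.4146, -0.1269, -0.0002]
tcp_rot: [0.731, 0.683, -0.002, -0.004]
contact_force: [-0.1, 1.2, -0.2]
opening: 1.0
```

Request:
servo_tool(increments=[[0,0,0,0,0],[0,0,0,0,0],[0,0,0,0,0],[0,0,0,0,0],[0,0,0,0,0],[0,0,0,0,0],[0,0,0,0,0],[0,0,0,0.1,0],[0,0,0,0.3,0],[0,0,0,0.3,0]], grip_force=60)

```text
time: 6.87
eef_pos: [0.415, -0.1272, 0.0129]
tcp_rot: [0.731, 0.683, -0.001, -0.003]
contact_force: [0.4, 0.5, -0.7]
opening: 0.617
```

Request:
servo_tool(increments=[[0,0,0,1,0],[0,0,0,2,0],[0,2.4,8.8,2,-16.6],[0,2.4,8.8,2,-16.6],[0,2.4,8.8,2,-16.6],[0,2.4,8.8,2,-16.6],[0,2.4,8.8,2,-16.6],[0,2.4,8.8,2,-16.6],[0,2.4,8.8,2,-16.6],[0,2.4,8.8,2,-16.6]])

```text
time: 7.7
eef_pos: [0.4902, 0.1477, 0.0927]
tcp_rot: [0.948, 0.317, -0.001, -0.003]
contact_force: [0.4, -0.4, -0.7]
opening: 0.62
```

Request:
servo_tool(increments=[[0,0.5,2,0,-6.8],[0,0.5,2,0,-6.8],[0,0.5,2,0,-6.8],[0,0.5,2,0,-6.8],[0,0.5,2,-0.5,-6.8],[0,0.5,2,-1,-6.8],[0,0.5,2,-1.5,-6.8],[0,0.5,2,-1.5,-6.8],[0,0.5,2,-1.5,-6.8],[0,0.5,2,-1.5,-6.8]])

```text
time: 8.53
eef_pos: [0.5106, 0.2278, 0.0335]
tcp_rot: [1.0, 0.026, 0.001, -0.003]
contact_force: [1.0, -0.5, -0.6]
opening: 0.62
```

```bash
cat > e.py <<'E'
from blk import *
import sys
t=ctrl.read_camera("top");s=ctrl.read_camera("side")
a=cv2.resize(t["frame"][170:310,150:450],None,fx=1.6,fy=1.6,interpolation=cv2.INTER_CUBIC)
r=[int(v) for v in sys.argv[2:6]]
b=cv2.resize(s["frame"][r[0]:r[1],r[2]:r[3]],(480,int(480*(r[1]-r[0])/(r[3]-r[2]))),interpolation=cv2.INTER_CUBIC)
cv2.imwrite("pics/"+sys.argv[1]+".png",np.vstack([a,b])[:,:,::-1])
st=ctrl.get_state();print(st["eef_pos"],st["tcp_rot"])
E
python3 e.py p1 120 240 240 440
```

```text
[0.511368   0.22795966 0.03438394] [ 0.99965227  0.02608632  0.0018124  -0.00340058]
```

View pics/p1.png

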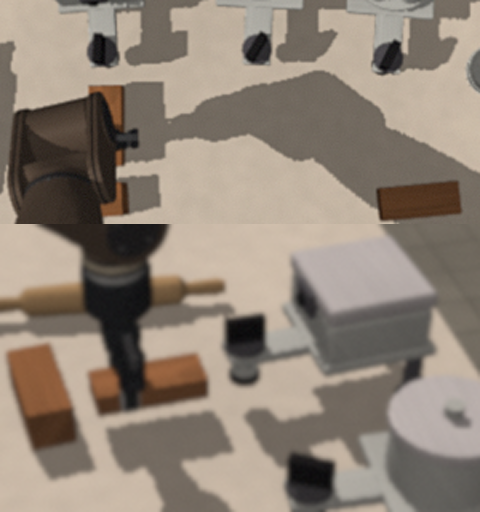

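Block and stand are in line. Lower it and slide it in.

Request:
servo_tool(increments=[[0,0,0,-0.5,0],[0,0,0,-0.74,0],[0,0.3,0,-0.74,0],[0,0.6,0,-0.74,0],[0,0.9,0,-0.74,0],[0,1.2,0,-0.74,0],[0,1.4,0,-0.74,0],[0,1.55,0,-0.74,0],[0,1.55,0,-0.74,0],[0,1.55,0,-0.85,0]])

```text
time: 9.47
eef_pos: [0.5741, 0.2281, 0.0013]
tcp_rot: [1.0, 0.026, 0.003, -0.004]
contact_force: [0.5, 0.6, -1.4]
opening: 0.619
```

Request:
servo_tool(increments=[[0,0,0,-0.05,0],[0.8,0,0,0,0],[0.8,0,0,0,0],[0.8,0,0,0,0],[0.8,0,0,0,0],[0.8,-2,0,0,0],[0.8,-2,0,0,0],[0,-2,0,0.6,0],[0,-2,0,0.6,0],[0,-2,0,0.6,0]])

```text
time: 10.3
eef_pos: [0.4949, 0.2285, 0.0263]
tcp_rot: [1.0, 0.026, 0.004, -0.004]
contact_force: [-0.1, 0.1, -0.2]
opening: 0.381
```

```bash
cat > f.py <<'E'
from blk import *
t=ctrl.read_camera("top");s=ctrl.read_camera("side")
print(fit([t,s],.61,.228,.05,hs=(.028,),r=45), fit([s],.61,.228,.05,hs=(.028,),r=45))
g=[ctrl.landmark_of(p,'rotibox_grip') for p in(t,s)]
for p,d in zip((t,s),g):
    for e in d[:1]: print(px2w(p,e['centre'],.11),e['conf'])
d=ctrl.landmark_of(s,'rotibox_tip')
if d: print('tip',px2w(s,d[0]['centre'],.034))
E
python3 f.py; python3 e.py p2 140 230 270 420
```

```text
[(np.float64(0.878), 0.028, np.float64(606.2), np.float64(229.9), np.float64(4.0))] [(np.float64(0.344), 0.028, np.float64(605.0), np.float64(234.9), np.float64(0.3))]
[0.65572946 0.22511951 0.11      ] 0.73
[0.63981397 0.23224606 0.11      ] 0.61
tip [0.65416162 0.24487048 0.034     ]
[0.49452459 0.2280285  0.02485563] [ 0.9996564   0.02585854  0.002422   -0.00354338]
```

View pics/p2.png

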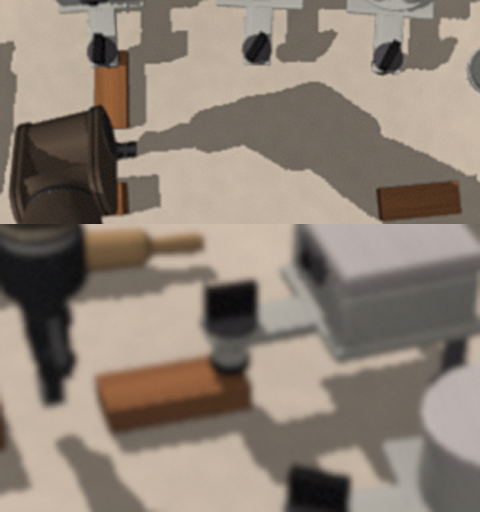

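The foot is over the block's rear end. I'll push it in by about 20 mm.

Request:
servo_tool(increments=[[0,0,0,-0.35,0],[0,0.3,0,-0.35,0],[0,0.6,0,-0.35,0],[0,0.8,0,-0.35,0],[0,0.95,0,-0.35,0],[0,1.1,0,-0.35,0],[0,1.25,0,-0.35,0],[0,1.38,0,-0.35,0],[0,1.38,0,-0.35,0],[0,0.8,0,-0.35,0]])

```text
time: 11.48
eef_pos: [0.5311, 0.2281, 0.0125]
tcp_rot: [1.0, 0.025, 0.006, -0.004]
contact_force: [-0.5, 0.3, 0.4]
opening: 0.001
```

Request:
servo_tool(increments=[[0.45,-0.6,0,1,0],[0.45,-0.6,0,2,0],[0.45,-0.6,0,3,0],[0.45,-0.6,0,4,0],[0.45,-0.6,0,4.5,5],[0.45,-0.6,0,4.5,5],[0.45,-0.6,0,4.5,5],[0.45,-0.6,0,4.5,5],[0.45,-0.6,0,4.5,5],[0.45,-0.6,0,4.5,5]])

```text
time: 12.32
eef_pos: [0.507, 0.2281, 0.1925]
tcp_rot: [0.971, 0.24, 0.005, -0.005]
contact_force: [-0.0, -0.1, 0.0]
opening: 0.447
```

```bash
cat > g.py <<'E'
from blk import *
import sys
n,x,y=sys.argv[1],float(sys.argv[2]),float(sys.argv[3])
t=ctrl.read_camera("top");s=ctrl.read_camera("side")
out=[]
for p in(t,s):
    q=w2px(p,[x,y,.1])[0].astype(int);r=20
    f=p["frame"];
    im=cv2.resize(f[q[1]-r:q[1]+r,q[0]-r:q[0]+r],(400,400),interpolation=cv2.INTER_CUBIC)
    for yaw,col in((0,(255,0,0)),):
        th=np.linspace(0,2*np.pi,60)
        for z,R,c in((.088,.024,(0,255,0)),(.118,.023,(255,0,0))):
            w=(w2px(p,[[x+R*np.cos(u),y+R*np.sin(u),z] for u in th])-(q-r)+.5)*10
            cv2.polylines(im,[np.round(w).astype(np.int32)],True,c,1)
    out.append(im)
cv2.imwrite("pics/"+sys.argv[4]+".png",np.hstack(out)[:,:,::-1])
st=ctrl.get_state();print(st["eef_pos"],st["tcp_rot"])
E
python3 g.py rotibox .650 .227 k1
```

```text
[0.50695651 0.22811797 0.19233407] [ 0.97067925  0.24027025  0.00488392 -0.00530463]
```

View pics/k1.png

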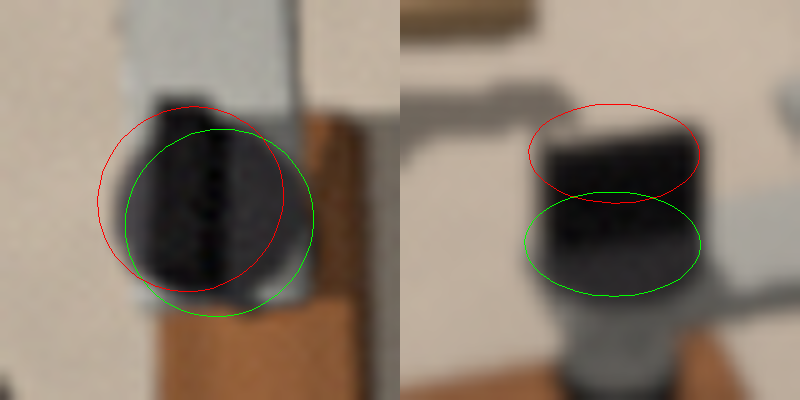

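Knob axis is about (0.6525, 0.2275), with the bar about 2° clockwise of world x. Rotate to jaw ~+88° and go over it.

Request:
servo_tool(increments=[[0.45,0,0,0,14],[0.45,0,0,0,14],[0.45,0,0,0,14],[0.45,0,0,0,14],[0.45,0,0,0,14],[0.45,0,0,0,14],[0.45,0,0,0,14],[0.45,0,0,0,14],[0.45,0,0,0,14],[0.45,0,0,0,14]])

```text
time: 13.25
eef_pos: [0.5069, 0.2281, 0.1921]
tcp_rot: [0.656, 0.755, 0.001, -0.007]
contact_force: [0.9, -0.1, 0.8]
opening: 0.452
```

Request:
servo_tool(increments=[[0.45,0,0,0,14],[0.45,0,0,0,14],[0.45,0,0,0,14],[0.45,1,0,0,14],[0.45,2,0,0,14],[0.45,3,0,0,14],[0.45,3.64,0,0,14],[0.45,3.64,0,0,14],[0.45,3.64,0,0,14],[0.45,3.64,0,0,14]])

```text
time: 14.08
eef_pos: [0.653, 0.2279, 0.1911]
tcp_rot: [0.102, 0.995, -0.004, -0.007]
contact_force: [-0.2, 0.4, 0.4]
opening: 0.449
```

Request:
servo_tool(increments=[[0.45,0,0,-0.8,1.8],[0.45,0,0,-1.6,1.8],[0.45,0,0,-2.2,1.8],[0.45,0,0,-2.48,1.8],[0.45,0,0,-2.48,1.8],[0,0,0,-2.48,1.8],[0,0,0,-2.48,1.8],[0,0,0,-2.48,1.8],[0,0,0,-2.48,1.8],[0,0,0,-2.48,1.8]], grip_force=40)

```text
time: 14.92
eef_pos: [0.6541, 0.2303, 0.0931]
tcp_rot: [0.024, 1.0, -0.002, -0.005]
contact_force: [2.5, 6.0, -3.3]
opening: 0.16
```

Request:
servo_tool(increments=[[0,0,0,0,-1.3],[0,0,0,0,-2.6],[0,0,0,0,-3.9],[0,0,0,0,-5.2],[0,0,0,0,-6.5],[0,0,0,0,-7.8],[0,0,0,0,-9.1],[0,0,0,0,-10.4],[0,0,0,0,-11.7],[0,0,0,0,-13]])

```text
time: 15.75
eef_pos: [0.6538, 0.2302, 0.0931]
tcp_rot: [0.56, 0.829, 0.001, -0.005]
contact_force: [-0.1, 0.1, -2.8]
opening: 0.153
```

Request:
servo_tool(increments=[[0,0,0,0,-1.3],[0,0,0,0,-2.6],[0,0,0,0,-3.9],[0,0,0,0,-5.2],[0,0,0,0,-6.5],[0,0,0,0,-7.8],[0,0,0,0,-9.1],[0,0,0,0,-10.4],[0,0,0,0,-11.7],[0,0,0,0,-13]])

```text
time: 16.58
eef_pos: [0.6535, 0.2304, 0.0931]
tcp_rot: [0.918, 0.396, 0.003, -0.004]
contact_force: [-0.5, 0.7, -2.7]
opening: 0.153
```

Request:
servo_tool(increments=[[0,0,0,0,-1.3],[0,0,0,0,-2.6],[0,0,0,0,-3.9],[0,0,0,0,-5.2],[0,0,0,0,-6.5],[0,0,0,0,-7.8],[0,0,0,0,-9.1],[0,0,0,0,-10.4],[0,0,0,0,-11.7],[0,0,0,0,-13]])

```text
time: 17.42
eef_pos: [0.6535, 0.2307, 0.0931]
tcp_rot: [0.987, -0.163, 0.005, -0.002]
contact_force: [0.7, 0.3, -4.5]
opening: 0.151
```

Request:
servo_tool(increments=[[0.45,0,0,0,0],[0.45,0,0,0,0],[0.45,0,0,0.5,0],[0.45,0,0,1,0],[0.45,0,0,1,12],[0.45,0,0,1,12],[0.45,0,0,1,12],[0.45,0,0,1,12],[0.45,0,0,1,12],[0.45,0,0,1,12]])

```text
time: 18.25
eef_pos: [0.6541, 0.2307, 0.1344]
tcp_rot: [0.977, 0.214, 0.005, -0.004]
contact_force: [0.3, 0.2, 0.6]
opening: 0.448
```

Request:
servo_tool(increments=[[0.45,0,0,0,14],[0.45,0,0,0,14],[0.45,0,0,0,14],[0.45,0,0,0,14],[0.45,0,0,0,14],[0.45,0,0,0,14],[0.45,0,0,0,14],[0.45,0,0,0,14],[0.45,0,0,0,14],[0.45,0,0,0,14]])

```text
time: 19.08
eef_pos: [0.6546, 0.2308, 0.1356]
tcp_rot: [0.674, 0.739, 0.003, -0.005]
contact_force: [0.1, -0.6, -0.3]
opening: 0.451
```

Request:
servo_tool(increments=[[0.45,0,0,0,13.2],[0.45,0,0,0,13.2],[0.45,0,0,0,13.2],[0.45,0,0,0,13.2],[0.45,0,0,0,13.2],[0.45,0,0,0,13.2],[0.45,0,0,0,13.2],[0.45,0,0,0,13.2],[0.45,0,0,0,13.2],[0.45,0,0,0,13.2]])

```text
time: 19.92
eef_pos: [0.6552, 0.2308, 0.1369]
tcp_rot: [0.159, 0.987, -0.0, -0.005]
contact_force: [0.7, 0.5, -0.0]
opening: 0.455
```

Request:
servo_tool(increments=[[0.45,0,0,-0.5,0],[0.45,0,0,-1.06,0],[0.45,0,0,-1.06,0],[0.45,0,0,-1.06,0],[0,0,0,-1.06,0],[0,0,0,-1.06,0],[0,0,0,-1.06,0],[0,0,0,-1.06,0],[0,0,0,-1.06,0],[0,0,0,-1.06,0]])

```text
time: 20.75
eef_pos: [0.6562, 0.2299, 0.0968]
tcp_rot: [0.159, 0.987, -0.001, -0.004]
contact_force: [-2.0, -5.0, 5.7]
opening: 0.155
```

Request:
servo_tool(increments=[[0,-0.04,0,0,-1.3],[0,-0.04,0,0,-2.6],[0,-0.04,0,0,-3.9],[0,-0.04,0,0,-5.2],[0,-0.04,0,0,-6.5],[0,-0.04,0,0,-7.8],[0,-0.04,0,0,-9],[0,-0.04,0,0,-10],[0,-0.04,0,0,-10.7],[0,-0.04,0,0,-10.7]])

```text
time: 21.58
eef_pos: [0.6546, 0.2283, 0.0969]
tcp_rot: [0.587, 0.81, -0.0, -0.003]
contact_force: [-2.1, -6.6, 0.2]
opening: 0.155
```

Request:
servo_tool(increments=[[0.45,0,0,0,0],[0.45,0,0,0,0],[0.45,0,0,0,0],[0.45,0,0,1,0],[0.45,0,0,2,0],[0.45,-1,0,2.5,0],[0.45,-2,0,2.5,0],[0.45,-3,-1,2.5,0],[0.45,-4,-2,2.5,0],[0.45,-5,-3,2.5,0]])

```text
time: 22.42
eef_pos: [0.4854, 0.1406, 0.1974]
tcp_rot: [0.586, 0.81, 0.001, -0.003]
contact_force: [0.6, -0.8, 0.3]
opening: 0.451
```

```bash
cat > i.py <<'E'
from blk import *
t=ctrl.read_camera("top");s=ctrl.read_camera("side")
print(fit([t,s],.419,-.275,1.66,hs=(.04,),r=45))
st=ctrl.get_state();print(st["eef_pos"],st["tcp_rot"])
a=cv2.resize(t["frame"][150:320,160:460],None,fx=1.8,fy=1.8,interpolation=cv2.INTER_CUBIC)
b=cv2.resize(s["frame"][130:240,280:480],(540,297),interpolation=cv2.INTER_CUBIC)
cv2.imwrite("pics/p3.png",np.vstack([a,b])[:590,:,::-1])
E
python3 i.py
```

```text
[(np.float64(0.299), 0.04, np.float64(419.7), np.float64(-275.3), np.float64(94.3))]
[0.48164333 0.13866343 0.195023  ] [ 0.58771586  0.80905132 -0.00168223 -0.00481593]
```

View pics/p3.png

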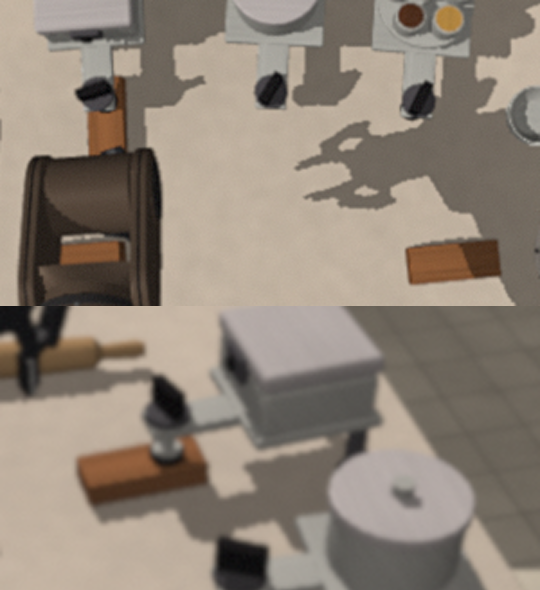

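The roti box foot sits on its block, and the bar is at the expected angle (-73°). Next is the 40 mm block C.

Request:
servo_tool(increments=[[1,-1.6,-9.6,-2,-2.7],[1,-1.6,-9.6,-2,-2.7],[1,-1.6,-9.6,-2,-2.7],[1,-1.6,-9.6,-2,-2.7],[1,-1.6,-9.6,-2,-2.7],[1,-1.6,-9.6,-2,-2.7],[1,-1.6,-9.6,-2,-2.7],[1,-1.6,-9.6,-2,-2.7],[1,-1.6,-9.6,-2,-2.7],[1,-1.6,-9.6,-2,-2.7]])

```text
time: 23.35
eef_pos: [0.4178, -0.2489, 0.1153]
tcp_rot: [0.679, 0.734, -0.001, -0.004]
contact_force: [-0.0, -0.1, 0.3]
opening: 0.998
```

Request:
servo_tool(increments=[[1,0,0.1,-1,0],[1,0,0.1,-2,0],[1,0,0.1,-2.6,0],[1,0,0.1,-2.83,0],[1,0,0.1,-2.83,0],[0,0,0.1,-2.83,0],[0,0,0.1,-2.83,0],[0,0,0.1,-2.83,0],[0,0,0.1,-2.83,0],[0,0,0.1,-2.83,0]], grip_force=60)

```text
time: 24.18
eef_pos: [0.4198, -0.2463, 0.0046]
tcp_rot: [0.679, 0.734, -0.001, -0.001]
contact_force: [0.4, 1.0, 6.3]
opening: 0.626
```

Request:
servo_tool(increments=[[0,0,0,0,0],[0,0,0,0,0],[0,0,0,1,0],[0,0,0,2,0],[0,0,0,2.3,0],[0,2.5,5.6,2.3,8],[0,2.5,5.6,2.3,8],[0,2.5,5.6,2.3,8],[0,2.5,5.6,2.3,8],[0,2.5,5.6,2.3,8]])

```text
time: 25.02
eef_pos: [0.5045, -0.0541, 0.0963]
tcp_rot: [0.418, 0.908, -0.001, -0.001]
contact_force: [0.3, -0.0, -1.5]
opening: 0.621
```

Request:
servo_tool(increments=[[0,0.4,0.95,0,9.5],[0,0.4,0.95,0,9.5],[0,0.4,0.95,0,9.5],[0,0.4,0.95,0,9.5],[0,0.4,0.95,0,9.5],[0,0.4,0.95,0,9.5],[0,0.4,0.95,0,9.5],[0,0.4,0.95,-0.8,9.5],[0,0.4,0.95,-1.45,9.5],[0,0.4,0.95,-1.45,9.5]])

```text
time: 25.85
eef_pos: [0.5152, -0.015, 0.0326]
tcp_rot: [0.017, 1.0, -0.0, -0.006]
contact_force: [-1.9, 0.0, -2.7]
opening: 0.62
```

```bash
sed -i 's/\[130:240,280:480\],(540,297)/[170:280,250:450],(540,297)/; s/p3/p4/; /fit(/d' i.py; python3 i.py
```

```text
[ 0.51895057 -0.0157301   0.0370582 ] [ 0.01707107  0.9998509  -0.0010967  -0.00235515]
```

View pics/p4.png

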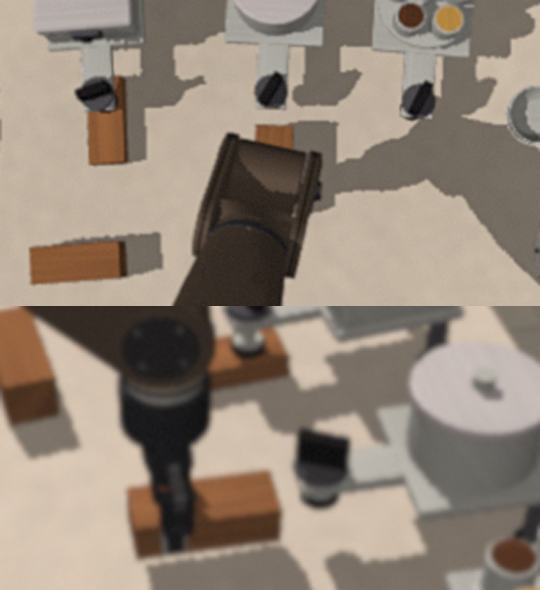

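Aligned. Slide it in.

Request:
servo_tool(increments=[[0,0,0,-0.5,0],[0,0,0,-0.74,0],[0,0.3,0,-0.74,0],[0,0.6,0,-0.74,0],[0,0.9,0,-0.74,0],[0,1.2,0,-0.74,0],[0,1.4,0,-0.74,0],[0,1.52,0,-0.74,0],[0,1.52,0,-0.74,0],[0,1.52,0,-0.82,0]])

```text
time: 26.78
eef_pos: [0.5802, -0.0158, 0.005]
tcp_rot: [0.017, 1.0, -0.001, -0.002]
contact_force: [-0.2, -0.1, -0.8]
opening: 0.628
```

Request:
servo_tool(increments=[[0,0,0,-0.05,0],[0.8,0,0,-0.05,0],[0.8,0,0,0,0],[0.8,0,0,0,0],[0.8,0,0,0,0],[0.8,-2,0,0,0],[0.8,-2,0,0,0],[0,-2,0,0.5,0],[0,-2,0,0.5,0],[0,-2,0,0.5,0]])

```text
time: 27.62
eef_pos: [0.501, -0.0161, 0.0259]
tcp_rot: [0.017, 1.0, -0.002, -0.0]
contact_force: [0.7, -0.3, 0.4]
opening: 0.379
```

```bash
cat > f.py <<'E'
from blk import *
t=ctrl.read_camera("top");s=ctrl.read_camera("side")
print(fit([t,s],.612,-.016,-.035,hs=(.04,),r=45), fit([s],.612,-.016,-.035,hs=(.04,),r=45))
st=ctrl.get_state();print(st["eef_pos"])
E
python3 f.py
```

```text
[(np.float64(1.082), 0.04, np.float64(612.5), np.float64(-16.9), np.float64(-1.8))] [(np.float64(0.286), 0.04, np.float64(615.5), np.float64(-14.5), np.float64(-2.6))]
[ 0.50182877 -0.01622503  0.02573746]
```

Request:
servo_tool(increments=[[0,0,0,-0.3,0],[0,0.3,0,-0.3,0],[0,0.6,0,-0.3,0],[0,0.8,0,-0.3,0],[0,0.95,0,-0.3,0],[0,1.1,0,-0.3,0],[0,1.25,0,-0.3,0],[0,1.37,0,-0.3,0],[0,1.37,0,-0.3,0],[0,0.8,0,-0.3,0]])

```text
time: 28.55
eef_pos: [0.5381, -0.017, 0.0152]
tcp_rot: [0.017, 1.0, -0.002, 0.003]
contact_force: [-0.1, -0.6, 1.3]
opening: 0.004
```

Request:
servo_tool(increments=[[0.45,-0.6,0,1,0],[0.45,-0.6,0,2,0],[0.45,-0.6,0,3,0],[0.45,-0.6,0,4,0],[0.45,-0.6,0,4.5,0],[0.45,-0.6,0,4.5,0],[0.45,-0.6,0,4.5,0],[0.45,-0.6,0,4.5,0],[0.45,-0.6,0,4.5,0],[0.45,-0.6,0,4.5,0]])

```text
time: 29.38
eef_pos: [0.5129, -0.0168, 0.1929]
tcp_rot: [0.017, 1.0, -0.002, 0.001]
contact_force: [-0.4, 0.8, -0.3]
opening: 0.449
```

```bash
python3 g.py dabba .655 -.016 k2
```

```text
[ 0.51332297 -0.01689739  0.19355181] [ 0.01703088  0.99985212 -0.00180684  0.00155886]
```

View pics/k2.png

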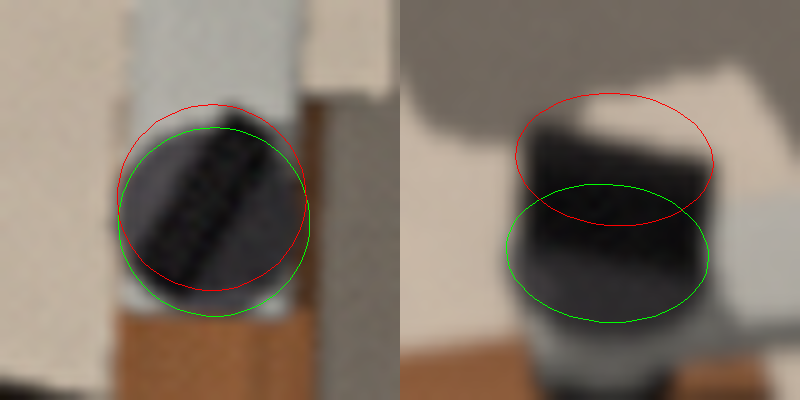

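Knob axis is about (0.656, -0.0155), with the bar at about -25°. One grip from jaw 65° to -158° will do it.

Request:
servo_tool(increments=[[0.45,1,0.04,0,-4.6],[0.45,2,0.04,0,-4.6],[0.45,3,0.04,0,-4.6],[0.45,3.57,0.04,0,-4.6],[0.45,3.57,0.04,0,-4.6],[0.45,3.57,0.04,0,-4.6],[0.45,3.57,0.04,-1,-4.6],[0.45,3.57,0.04,-2,-4.6],[0.45,3.57,0.04,-2.5,-4.6],[0.45,3.57,0.04,-2.5,-4.6]])

```text
time: 30.32
eef_pos: [0.6533, -0.0149, 0.0898]
tcp_rot: [0.216, 0.976, -0.002, -0.002]
contact_force: [-0.1, 0.6, 0.8]
opening: 0.45
```

Request:
servo_tool(increments=[[0.45,0,0,0,0],[0,0,0,0,0],[0,0,0,0,0],[0,0,0,0,0],[0,0,0,0,0],[0,0,0,0,0],[0,0,0,0,0],[0,0,0,0,0],[0,0,0,0,0],[0,0,0,0,0]], grip_force=40)

```text
time: 31.15
eef_pos: [0.6525, -0.013, 0.0901]
tcp_rot: [0.216, 0.976, -0.001, -0.003]
contact_force: [-0.9, 4.3, -0.7]
opening: 0.159
```

Request:
servo_tool(increments=[[0,0,0,0,-1.1],[0,0,0,0,-2.2],[0,0,0,0,-3.4],[0,0,0,0,-4.5],[0,0,0,0,-5.6],[0,0,0,0,-6.7],[0,0,0,0,-7.8],[0,0,0,0,-9],[0,0,0,0,-10.1],[0,0,0,0,-11.2]])

```text
time: 31.98
eef_pos: [0.6556, -0.0105, 0.0901]
tcp_rot: [0.651, 0.759, 0.005, 0.0]
contact_force: [14.1, 8.1, -9.9]
opening: 0.156
```

Request:
servo_tool(increments=[[0,0,0,0,-1.1],[0,0,0,0,-2.2],[0,0,0,0,-3.4],[0,0,0,0,-4.5],[0,0,0,0,-5.6],[0,0,0,0,-6.7],[0,0,0,0,-7.8],[0,0,0,0,-9],[0,0,0,0,-10.1],[0,0,0,0,-11.2]])

```text
time: 32.82
eef_pos: [0.6598, -0.0117, 0.0902]
tcp_rot: [0.932, 0.362, 0.01, 0.006]
contact_force: [18.1, -3.3, -13.3]
opening: 0.157
```

Request:
servo_tool(increments=[[0,0,0,0,-1.1],[0,0,0,0,-2.2],[0,0,0,0,-3.4],[0,0,0,0,-4.5],[0,0,0,0,-5.6],[0,0,0,0,-6.7],[0,0,0,0,-7.8],[0,0,0,0,-9],[0,0,0,0,-10.1],[0,0,0,0,-11.2]])

```text
time: 33.65
eef_pos: [0.661, -0.0158, 0.0902]
tcp_rot: [0.993, -0.12, 0.009, 0.013]
contact_force: [4.9, -13.6, -6.1]
opening: 0.157
```

Request:
servo_tool(increments=[[0,0,-0.01,0,-1.1],[0,0,-0.02,0,-2.2],[0,0,-0.04,0,-3.4],[0,-0.01,-0.05,0,-4.5],[0,-0.02,-0.06,0,-5.6],[0,-0.03,-0.07,0,-6.7],[0,-0.03,-0.08,0,-7.8],[0,-0.04,-0.09,0,-9],[0,-0.05,-0.09,0,-10.8],[0,-0.05,-0.09,0,-10.8]])

```text
time: 34.48
eef_pos: [0.6581, -0.0193, 0.0901]
tcp_rot: [0.828, -0.56, 0.001, 0.015]
contact_force: [-3.7, -0.8, -0.4]
opening: 0.156
```

Request:
servo_tool(increments=[[0.45,0,0,0,0],[0.45,0,0,0,0],[0.45,0,0,0,0],[0.45,0,0,1,0],[0.45,0,0,2,0],[0.45,0,0,3,0],[0.45,-1,0,3,0],[0.45,-2,0,3,5],[0.45,-3,0,3,5],[0.45,-4,0,3,5]])

```text
time: 35.32
eef_pos: [0.4968, -0.0194, 0.2106]
tcp_rot: [0.92, -0.393, 0.005, 0.015]
contact_force: [0.2, 0.4, 0.6]
opening: 0.449
```

Request:
servo_tool(increments=[[0.45,-1,-1,0,8],[0.45,-1,-2,0,8],[0.45,-1,-3,0,8],[0.45,-1,-4,0,8],[0.45,-1,-5,0,8],[0.45,-1,-5,0,8],[0.45,-1,-5,0,8],[0.45,-1,-5,0,8],[0.45,-1,-5,0,8],[0.45,-1,-5,0,8]])

```text
time: 36.15
eef_pos: [0.4568, -0.2187, 0.2107]
tcp_rot: [0.998, -0.054, 0.01, 0.012]
contact_force: [0.9, 0.3, 0.5]
opening: 0.45
```

```bash
cat > j.py <<'E'
from blk import *
t=ctrl.read_camera("top");s=ctrl.read_camera("side")
a=cv2.resize(t["frame"][110:260,170:420],(700,420),interpolation=cv2.INTER_CUBIC)[:,:400+300]
cv2.imwrite("pics/p5.png",a[:,:,::-1])
r=[];
b=cv2.resize(s["frame"][140:290,270:460],(740,584),interpolation=cv2.INTER_CUBIC)
cv2.imwrite("pics/p6.png",b[:,:,::-1])
st=ctrl.get_state();print(st["eef_pos"],st["contact_force"])
for n,h,x,y in(('rotibox',.028,.62,.23),('dabba',.04,.63,-.016)): print(n,fit([t,s],x,y,0,hs=(h,),r=45))
E
python3 j.py
```

```text
[ 0.45689399 -0.21847626  0.21069569] [ 0.24393855 -0.4359512  -0.16416727]
rotibox [(np.float64(1.32), 0.028, np.float64(625.6), np.float64(231.1), np.float64(3.1))]
dabba [(np.float64(1.262), 0.04, np.float64(631.6), np.float64(-16.1), np.float64(-1.3))]
```

View pics/p5.png

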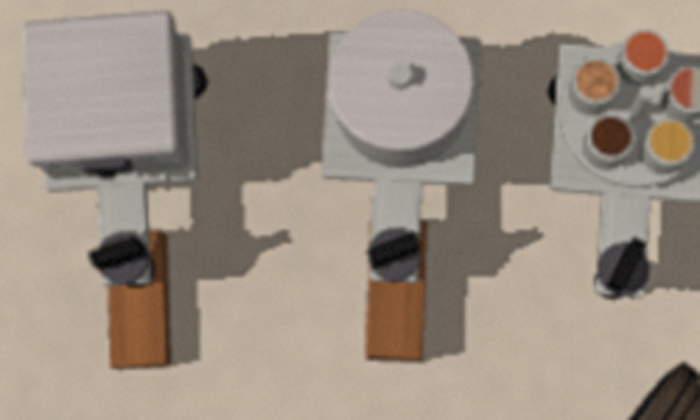

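View pics/p6.png

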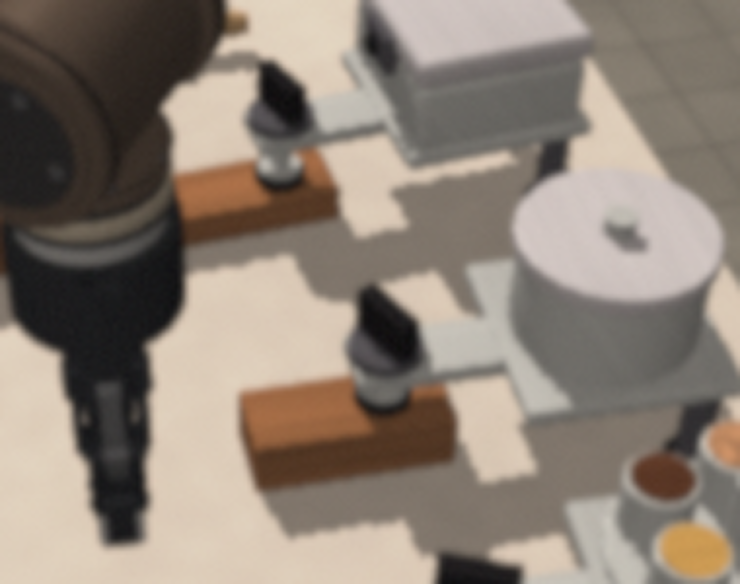

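Both feet now bear on their blocks, and both bars show about -72°, as expected. The turntable's 16 mm block is missing, so that stand waits. Handing in.

```bash
python3 -c "
from plant import ctrl
print(ctrl.get_state()['contact_force']); print(ctrl.sign_off())"
```

```text
[ 0.24393855 -0.4359512  -0.16416727]
the job is handed in; nothing more can be done
None
```

Two of the three stands are done and the job is handed in. The turntable has to wait because its 16 mm block is not on the shelf.

| Stand | Block | Knob turn | Force on block (estimated) | Foot from block middle, along / across |
|---|---|---|---|---|
| Roti box | 28 mm | about 256° | 4–5 N | about 28 mm / 2 mm |
| Dabba | 40 mm | about 246° | 3–4 N | about 25 mm / 1 mm |

- **Blocks:** A touch on its top measured the 28 mm block at 28.0 mm. I told the 40 and 52 mm blocks apart from the camera pictures, and the 40 mm block also passed under the dabba's foot. I left the 52 mm block and the blue look-alike alone.
- **Last checks:** The final pictures show both feet resting on their blocks and both grip bars at the expected angle. The arm was clear of everything, and hand-in was at about 36 s. I did not measure again whether the rolling pin, bowls and colander had moved; the arm never went near them.
- **Less certain:** I worked out the forces from the knob angles and could not measure them directly. The last block position fits had large residuals because the stands and knobs hide part of the blocks, but they agreed with where I had pushed them. On the dabba I gripped the knob a few millimetres off its axis, which gave up to 23 N at the wrist while turning, well under the limit.

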